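Pass the tasting flag to the next sample

TASK

On this coffee-tasting table the ring mark on a hinged tag shows which sample is being tasted, and the round tag's sample is now finished. With a fingertip, push the round tag over its hinge so that it lies level with its blank face up, and after that push the diamond-shaped tag over its hinge so that it lies level with its ring mark up. Leave the square tag as it is, never lift a stand off the table, push no stand out of its place and disturb none of the tableware.

Things in the scene. Friction and masses are not known exactly. Their poses are not given: they have to be found in the camera images.
- round_tag: stand of the round tag, loose on the table, 0.9 kg: dark steel base plate 80 (x) x 110 (y) x 14 mm, origin at the centre of its underside. The hinge line lies along its x axis, 62 mm up, between two cheeks 64 mm apart over all in x and 71 mm high; two rubber-tipped posts 8 mm thick at y = +26 and -26 mm stop the paddle when it lies level on either side. Yaw within 0.4 rad of the world axes
- round_tag_hinge (a point): middle of the round tag's hinge line, 62 mm above the table
- round_tag_edge (a point): the outermost point of the round paddle, 69 mm from the hinge line, at mid thickness. The paddle is a white round plate 58 mm in diameter, 5 mm thick, 40 to 85 g, joined to the hinge by an 18 mm wide steel neck. Lying level its edge overhangs the base plate, free below down to the table (its underside 59 mm up)
- round_tag_paddle (a joint): angle of the round paddle about the hinge: 0 = level on the stand's +y side with its blank white face up, 1.57 = upright, 3.14 = level on the stand's -y side with its other face, printed with a black ring 38 mm across, up. It swings freely with slight friction and drops by its own weight to the side it leans to
- diamond_tag: stand of the diamond-shaped tag, loose on the table, 0.9 kg: dark steel base plate 80 (x) x 110 (y) x 14 mm, origin at the centre of its underside. The hinge line lies along its x axis, 62 mm up, between two cheeks 64 mm apart over all in x and 71 mm high; two rubber-tipped posts 8 mm thick at y = +26 and -26 mm stop the paddle when it lies level on either side. Yaw within 0.4 rad of the world axes
- diamond_tag_hinge (a point): middle of the diamond-shaped tag's hinge line, 62 mm above the table
- diamond_tag_edge (a point): the outermost point of the diamond-shaped paddle, 74 mm from the hinge line, at mid thickness. The paddle is a white diamond-shaped plate 48 mm square set on its corner, so 68 mm across its corners, one corner pointing away from the hinge, 5 mm thick, 40 to 85 g, joined to the hinge by an 18 mm wide steel neck. Lying level its edge overhangs the base plate, free below down to the table (its underside 59 mm up)
- diamond_tag_paddle (a joint): angle of the diamond-shaped paddle about the hinge: 0 = level on the stand's +y side with its blank white face up, 1.57 = upright, 3.14 = level on the stand's -y side with its other face, printed with a black ring 38 mm across, up. It swings freely with slight friction and drops by its own weight to the side it leans to
- square_tag: stand of the square tag, loose on the table, 0.9 kg: dark steel base plate 80 (x) x 110 (y) x 14 mm, origin at the centre of its underside. The hinge line lies along its x axis, 62 mm up, between two cheeks 64 mm apart over all in x and 71 mm high; two rubber-tipped posts 8 mm thick at y = +26 and -26 mm stop the paddle when it lies level on either side. Yaw within 0.4 rad of the world axes
- square_tag_hinge (a point): middle of the square tag's hinge line, 62 mm above the table
- square_tag_edge (a point): the outermost point of the square paddle, 69 mm from the hinge line, at mid thickness. The paddle is a white square plate 52 x 52 mm with sides along and across the hinge, 5 mm thick, 40 to 85 g, joined to the hinge by an 18 mm wide steel neck. Lying level its edge overhangs the base plate, free below down to the table (its underside 59 mm up)
- square_tag_paddle (a joint): angle of the square paddle about the hinge: 0 = level on the stand's +y side with its blank white face up, 1.57 = upright, 3.14 = level on the stand's -y side with its other face, printed with a black ring 38 mm across, up. It swings freely with slight friction and drops by its own weight to the side it leans to
- bowl_a: white cupping bowl, 90 mm across the rim, 55 mm high, origin at the centre of its underside; bystander beyond the tags
- bowl_b: white cupping bowl, 90 mm across the rim, 55 mm high, origin at the centre of its underside; bystander beyond the tags
- bowl_c: white cupping bowl, 90 mm across the rim, 55 mm high, origin at the centre of its underside; bystander on the robot's side of the tags
- glass_cup: brown glass cup 76 mm across, 70 mm high, origin at the centre of its underside; bystander beyond the tags
- steel_mug: steel mug 72 mm across plus handle, 75 mm high, origin at the centre of its underside; bystander on the robot's side of the tags
- spoon: steel cupping spoon 160 mm long, lying along its x axis between two tags, under 25 mm high; bystander
- bean_dish: small steel dish 56 mm across, 26 mm high, origin at the centre of its underside, between two tags; bystander
There are look-alikes about, which are no part of the job. What is shaped like the diamond_tag but blue, purple or yellow is not meant.

How it is judged (in metres and radians):
On the way, in this order (a step that is already met when the one before it is completed fails the run):
1. the round tag lies level, blank face up, while the diamond tag has not been turned (value of joint round_tag_paddle below 0.12 rad and value of joint diamond_tag_paddle below 1.2 rad), for 0.2 s.
2. the diamond tag lies level, ring mark up (value of joint diamond_tag_paddle above 3.02 rad), for 0.2 s.
At the end, for the whole second after the job is handed in: The round paddle's joint is below 0.12 rad (blank face up), the diamond paddle's above 3.02 rad (ring up), the square paddle's below 0.12 rad, all at rest; each stand is flat on the table within 25 mm of where it started, and every bowl, cup, mug, dish and spoon within 25 mm of where it started (value of joint each of round_tag_paddle, square_tag_paddle below 0.12 rad and value of joint diamond_tag_paddle above 3.02 rad and distance of each of round_tag, diamond_tag, square_tag, bowl_a, bowl_b, bowl_c, glass_cup, steel_mug, spoon, bean_dish from where it was at the start of the episode below 0.025 m and angle between each of round_tag, diamond_tag, square_tag's own z axis and vertical below 0.05 rad and linear speed of each of round_tag, diamond_tag, square_tag below 0.02 m/s and velocity of joint round_tag_paddle between -0.1 and 0.1 rad/s and velocity of joint diamond_tag_paddle between -0.1 and 0.1 rad/s and velocity of joint square_tag_paddle between -0.1 and 0.1 rad/s); the robot touches nothing.
It fails at once if a stand is lifted or tipped off the table (height (world z) of any of round_tag, diamond_tag, square_tag above 0.012 m or angle between any of round_tag, diamond_tag, square_tag's own z axis and vertical above 0.2 rad).
It fails at once if a stand is pushed more than 30 mm from its place (distance of any of round_tag, diamond_tag, square_tag from where it was at the start of the episode above 0.03 m).
It fails at once if the square tag is raised (value of joint square_tag_paddle above 0.5 rad).
It fails at once if tableware is pushed more than 30 mm or lifted (distance of any of bowl_a, bowl_b, bowl_c, glass_cup, steel_mug, spoon, bean_dish from where it was at the start of the episode above 0.03 m).
It also fails if it takes over 50 s, if anything falls off the work surface, if the arm or the gripper's body presses on something with over 40 N, if the wrist force passes 120 N, or if a joint passes its speed limit or range.

ROBOT

A 6-joint arm with a two-finger parallel gripper is mounted at the origin on the work surface. World frame = base frame: x ahead of the robot, y to its left, z up, the work surface at z = 0. Lengths are in m, angles in degrees, forces in N, time in s.
With the tool pointing down it reaches from about 0.375 to 0.9 m from the base axis. Payload 3.1 kg.
Tool frame: the origin (TCP) lies at the very end of the fingers, on their centre line; the grasp point (between the pads) lies 19 mm behind it; z points along the fingers, y is the direction in which the jaws open and shut (so a half turn about z gives the same grasp; the last joint's range is limited). The gripper opens to 87 mm and grips with 3 to 60 N. Pads are 19 mm wide; open, the fingers measure 117 mm over their backs; the gripper's body (75 mm by 190 mm) begins 51 mm behind the grasp point.
Start: joints at [62.997, 30.224, 82.088, -0, 67.689, -10.227], TCP at [0.18, 0.598, 0.223] pointing down, gripper open.
Joint ranges: [-176.69, 176.69], [-43.24, 126.21], [12.49, 139.97], [-82, 262], [0, 151.66], [-163.58, 163.58]. Speed limits (degrees/s): [159.86, 159.86, 180, 180, 180, 180].

INTERFACE

Orientations are given as a 3x3 rotation matrix whose columns are the frame's x, y, z axes.
In Python, from rig import readout, capture, camera_model, bot, spot_in, regions_of gives the robot as it stands.
- The arm moves only by the tool send_rows, never from a script. Its argument "moves" is a list that holds one entry, the list of rows, each a list of 7 numbers: the turn, a rotation vector about the tool's x, y, z in degrees, then the shift along the tool's x, y, z in cm, then the opening, from -1 (shut) to 1 (fully open). A call has exactly 5 rows; each row shifts and turns the commanded pose from where the row before left it, along the tool's axes as they then stand; what a row does not reach is not made up. A row lasts 1/10 s, in which the tool goes at most 50 mm and 8.59 degrees, less where a joint would pass 70% of its speed; a pose out of reach is approached as far as the arm can. A call with a gripper value outside its range is refused whole. The fingers move at their own pace and stop on an object; the grip force is fixed at half the most. Time passes only in rows, so rows that do not move let the fingers close, or fill a call up. It gives the time, the measured TCP pose, the force and the opening at its end, in the units of the state.
- readout.read_state(): the state, without advancing time (a new reading comes with each control period).
- capture(name): name is "side" or "top" or "wrist"; returns the picture (384x512x3 uint8, blue, green, red); there is no depth.
- camera_model(name): a dict with "camera_matrix" (3x3 intrinsics, pixels), "k1" (the pictures are not rectified: a ray, as slopes to the right and down, at radius r is drawn at 1 + k1 r^2 times it, then the intrinsics apply), "pose" (4x4, takes a point from camera to world coordinates). Camera axes: x right, y up, looking along -z (the intrinsics and any distortion apply to the point x, -y, -z); pixel columns grow to the right and rows downward; lengths in m; the calibration is good to about 2 mm. A picture is of the moment at which its call begins: read the wrist's pose just before it. camera_model takes no time and is no camera call; for the wrist camera it gives the pose at the moment of the call.
- bot.hand_in(): hands the job in, once; it reports no verdict.
Trained networks look in the newest picture that a camera, given by its name, has taken for a name from the list of things; names that differ only in an ending like _2 or _b are one class to them, and where a whole thing is asked for, a point or a joint stands for the part that bears it (a point fixed in the world has none). Each returns a list of dicts, best first, with "p" (0 to 1); they miss things now and then, are a little off and sometimes report something else, mostly with a low value. They report only what shows in the picture. A call takes as long as a camera call. They do not tell look-alikes from the thing itself.
- spot_in(camera, thing): "location" ([x, y, z] in m, in world coordinates, good to about 4 mm: the middle of the surface that is visible of it).
- regions_of(camera, thing): "mask" (384x512 bool, what is visible of it).
The state is a dict: "time_s": time; "joint_positions": joint angles; "qvel": joint speeds; "tau": joint torques, N m; "position": TCP position; "tcp_rot": TCP orientation; "force": force on the tool from outside, world axes, zero at the start; "moment": the same for the moment, N m; "opening": opening from 0.0 (shut) to 1.0 (fully open).
Only numpy, scipy, OpenCV 4.12 (cv2) and the standard library are available. Lean on these libraries where they do the work, as an engineer would, in place of code of your own. Each camera call takes 0.05 s, during which the arm holds its last target. There are 200 camera calls.

## Working session

There is one attempt and no reset: what is moved stays moved. The work goes in short steps, Python scripts to look and compute and a tool call to move; the robot and the scene stay as the last step left them, time stands still between calls to the robot, and variables do not carry over. Pictures are saved under pics/ and viewed, about 8 in all and at most 12, crops included, and the job is handed in when it is done.

Besides the shell and the picture viewer there is one more tool, called by a JSON object that holds its "op" and its "data", one argument or row to a line. send_rows: Moves the arm, as the interface text tells. Its arguments: {"type":"object","properties":{"moves":{"type":"array","items":{"type":"array","items":{"type":"array","items":{"type":"number"}}}}},"required":["moves"]}

```bash
ls; mkdir -p pics
python3 - <<'E'
from rig import readout, capture, camera_model, bot, spot_in, regions_of
import cv2
s=readout.read_state(); print(s['time_s'],s['position'],s['tcp_rot'],s['opening'])
for n in ("top","side"):
    cv2.imwrite(f"pics/{n}0.png",capture(n))
    for t in ["round_tag","round_tag_hinge","round_tag_edge","round_tag_paddle","diamond_tag","diamond_tag_hinge","diamond_tag_edge","square_tag_hinge","square_tag_edge","bean_dish","spoon","bowl_c","steel_mug","bowl_a","glass_cup"]:
        print(n,t,[(round(d['p'],2),[round(float(v),3) for v in d['location']]) for d in spot_in(n,t)])
print(readout.read_state()['time_s'])
E
```

```text
pics
0.0 [0.18003806 0.59778129 0.22157645] [[-9.57445938e-01  2.88611100e-01 -9.53440516e-04]
 [ 2.88612438e-01  9.57444159e-01 -1.88207536e-03]
 [ 3.69678214e-04 -2.07716020e-03 -9.99997774e-01]] 0.9967246433262632
top round_tag [(0.89, [0.498, 0.239, 0.017]), (0.56, [0.73, 0.051, 0.036])]
top round_tag_hinge [(0.58, [0.5, 0.243, 0.017])]
top round_tag_edge [(0.64, [0.497, 0.214, 0.063])]
top round_tag_paddle [(0.73, [0.498, 0.218, 0.065]), (0.3, [0.382, -0.174, 0.022])]
top diamond_tag [(0.68, [0.544, 0.426, 0.013]), (0.63, [0.558, -0.001, 0.016]), (0.62, [0.267, 0.308, 0.016]), (0.58, [0.661, -0.364, 0.021])]
top diamond_tag_hinge [(0.94, [0.269, 0.309, 0.013]), (0.85, [0.539, 0.419, 0.015]), (0.8, [0.665, -0.365, 0.013]), (0.59, [0.551, -0.005, 0.012])]
top diamond_tag_edge [(0.85, [0.522, 0.428, 0.065]), (0.8, [0.559, 0.022, 0.07]), (0.8, [0.655, -0.357, 0.061]), (0.59, [0.242, 0.3, 0.062])]
top square_tag_hinge [(0.97, [0.485, -0.25, 0.023])]
top square_tag_edge [(0.84, [0.496, -0.222, 0.066])]
top bean_dish [(0.81, [0.596, -0.136, 0.01])]
top spoon [(0.73, [0.574, 0.125, 0.01
[... 1153 characters left out ...]
.046]), (0.48, [0.24, 0.302, 0.063]), (0.44, [0.512, 0.422, 0.059])]
side square_tag_hinge [(0.69, [0.483, -0.262, 0.011]), (0.35, [0.596, -0.116, 0.012])]
side square_tag_edge [(0.93, [0.488, -0.228, 0.066]), (0.22, [0.498, 0.215, 0.066])]
side bean_dish [(0.73, [0.596, -0.119, 0.01])]
side spoon [(0.72, [0.529, 0.118, 0.013])]
side bowl_c [(0.84, [0.712, 0.241, 0.04]), (0.69, [0.712, -0.177, 0.041]), (0.6, [0.364, 0.168, 0.036]), (0.41, [0.496, 0.227, 0.016])]
side steel_mug [(0.71, [0.38, -0.185, 0.044])]
side bowl_a [(0.84, [0.712, 0.241, 0.04]), (0.69, [0.712, -0.177, 0.041]), (0.6, [0.364, 0.168, 0.036]), (0.41, [0.496, 0.227, 0.016])]
side glass_cup [(0.62, [0.708, 0.041, 0.048])]
1.6
```

View pics/top0.png

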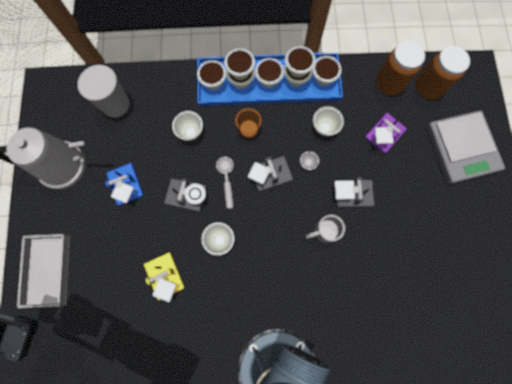

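View pics/side0.png

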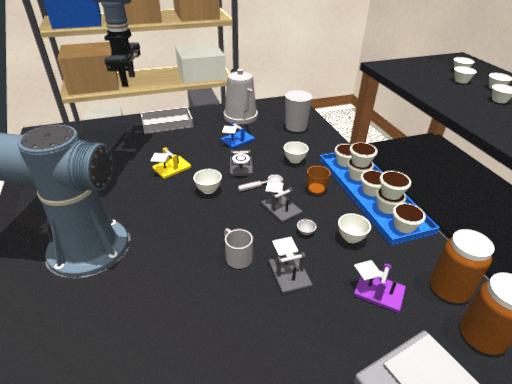

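The top view shows the round tag at about (185,194), ring up, with its paddle on the world −y side. The dark diamond is at (268,172), blank up, with its paddle on +y. The dark square is at (350,192), blank up. The blue, yellow and purple stands are look-alikes. Next I'll measure the poses precisely by rectifying the top picture.

```bash
cat > h.py <<'E'
import numpy as np, cv2
from scipy.spatial.transform import Rotation as R
from rig import readout, capture, camera_model, bot, spot_in, regions_of
def proj(m,P):
    P=np.atleast_2d(P); T=np.linalg.inv(np.array(m['pose'])); c=P@T[:3,:3].T+T[:3,3]
    u=np.stack([c[:,0]/-c[:,2],c[:,1]/c[:,2]],1); u=u*(1+m['k1']*(u**2).sum(1,keepdims=True))
    K=np.array(m['camera_matrix']); return u@K[:2,:2].T+K[:2,2]
def rectify(im,m,cx,cy,z,half=.1,s=.0005):   # x up, y left
    n=int(2*half/s); a=np.arange(n)*s
    X,Y=np.meshgrid(cx+half-a,cy+half-a,indexing='ij')
    p=proj(m,np.stack([X,Y,X*0+z],-1).reshape(-1,3)).astype(np.float32).reshape(n,n,2)
    return cv2.remap(im,p,None,cv2.INTER_CUBIC)
E
python3 - <<'E'
from h import *
im=cv2.imread('pics/top0.png'); m=camera_model('top')
print(np.round(np.array(m['pose']),3),m['k1'])
out=[]
for n,(x,y) in dict(r=(.5,.235),d=(.555,.01),s=(.487,-.24)).items():
    row=[]
    for z in (.0645,.014):
        r=rectify(im,m,x,y,z)
        if z>.05:
            g=r.min(2); _,b=cv2.threshold(g,150,255,0); N,l,st,c=cv2.connectedComponentsWithStats(b)
            for i in range(1,N):
                if st[i,4]>500: print(n,'white area mm2',st[i,4]/4,'xy',x+.1-c[i,1]*.0005,y+.1-c[i,0]*.0005, cv2.minAreaRect(np.argwhere(l==i).astype(np.float32)))
        r=np.clip(255*(r/255.)**.5,0,255).astype(np.uint8)
        for k in range(0,400,40): r[::4,k]=(0,160,0); r[k,::4]=(0,160,0)
        row.append(r[80:320])
    out.append(np.hstack(row))
cv2.imwrite('pics/rect.png',cv2.resize(np.vstack(out),None,fx=.8,fy=.8))
E
```

```text
[[-0.046  0.977 -0.21   0.272]
 [-0.999 -0.045  0.013  0.041]
 [ 0.003  0.21   0.978  1.064]
 [ 0.     0.     0.     1.   ]] -0.04124220329636409
r white area mm2 284.75 xy 0.5776523266022827 0.13983011413520627 ((43.5, 387.0), (24.0, 79.0), 90.0)
r white area mm2 3356.0 xy 0.49846007151370675 0.21914660309892725 ((203.11990356445312, 231.48190307617188), (150.92562866210938, 121.02327728271484), 74.2913589477539)
r white area mm2 331.25 xy 0.40515471698113203 0.15386905660377354 ((388.5, 356.5), (85.0, 21.0), 90.0)
d white area mm2 131.0 xy 0.5775104961832062 0.1081517175572519 ((156.0, 5.0), (10.0, 70.0), 90.0)
d white area mm2 3152.5 xy 0.5518423473433783 0.019896629659000797 ((207.0848846435547, 178.45281982421875), (132.82763671875, 156.59103393554688), 15.94539737701416)
s white area mm2 3652.75 xy 0.48843713640407904 -0.2246251796591609 ((197.6619415283203, 175.17428588867188), (152.94680786132812, 110.21955871582031), 88.2901840209961)
s white area mm2 590.25 xy 0.39508047437526467 -0.15737187632359168 ((375.5, 42.5), (85.0, 47.0), 90.0)
```

View pics/rect.png

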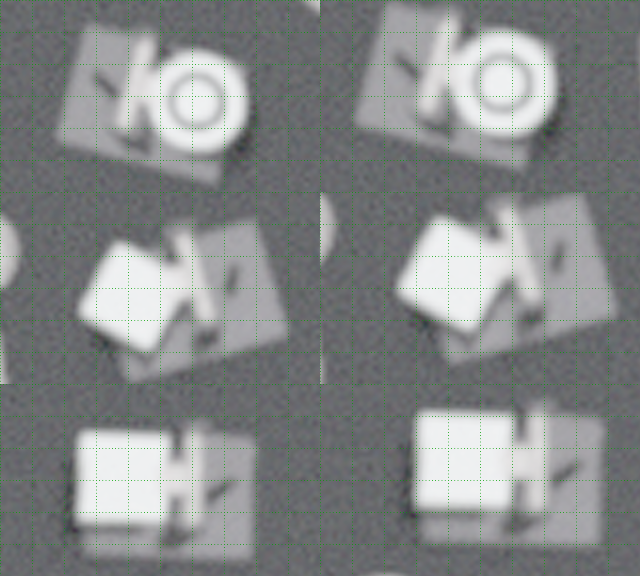

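Measured from the rectified picture, each consistent with the stated 40 mm from paddle centre to hinge:

| Tag | Hinge (x, y) in m | Stand yaw |
|---|---|---|
| Round | (0.507, 0.250) | about −15° |
| Diamond | (0.562, −0.012) | about +16° |

Plan: tilt the closed fingers 40°, reach under the overhanging edge and follow the paddle's arc over the hinge.

```bash
cat >> h.py <<'E'
import json
TAGS=dict(r=((.507,.250),-15,-1,.069),d=((.562,-.012),16,1,.074))
def frame(tag,th,sg=1):
    H,psi,side,_=TAGS[tag]; p=np.radians(psi); a=np.array([np.cos(p),np.sin(p),0]); u=side*np.array([-np.sin(p),np.cos(p),0])
    t=np.radians(th); z=-u*np.sin(t)-np.array([0,0,np.cos(t)]); y=sg*a
    return np.array([*H,0]),u,np.stack([np.cross(y,z),y,z],1)
def tcp(tag,r,zz,th,corner=True,sg=1):
    """TCP pose with the fingers' inner upper corner (or the TCP) at distance r out from the hinge, height zz"""
    H,u,Rm=frame(tag,th,sg); t=np.radians(th); P=H+u*r+[0,0,zz]
    if corner: P=P-.0095*(-u*np.cos(t)+np.array([0,0,np.sin(t)]))
    return P,Rm
def arc(tag,th,f0,f1,n,out,inn,sg=1):
    L=TAGS[tag][3]; w=[]
    for f,rho in zip(np.linspace(f0,f1,n),np.linspace(L-out,L-inn,n)):
        f=np.radians(f); w.append(tcp(tag,rho*np.cos(f)+.0025*np.sin(f),.0615+rho*np.sin(f)-.0025*np.cos(f),th,sg=sg))
    return w
def plan(wps,dmax=.03,amax=6,grip=-1):
    s=readout.read_state(); p=np.array(s['position']); Q=R.from_matrix(s['tcp_rot']); rows=[]
    for P,Rm in wps:
        T=R.from_matrix(Rm)
        n=max(1,int(np.ceil(max(np.linalg.norm(P-p)/dmax,np.degrees((Q.inv()*T).magnitude())/amax)-1e-6)))
        for k in range(n,0,-1):
            w=np.round(np.degrees((Q.inv()*T).as_rotvec())/k,1); d=np.round(Q.inv().apply(P-p)*100/k,2)
            rows.append([*w.tolist(),*d.tolist(),grip]); p=p+Q.apply(d/100); Q=Q*R.from_rotvec(np.radians(w))
    while len(rows)%5: rows.append([0]*6+[grip])
    print(len(rows),'rows, end',np.round(p,3))
    for i in range(0,len(rows),5): print(json.dumps([[ [v+0. for v in r] for r in rows[i:i+5]]]))
def st():
    s=readout.read_state(); print(s['time_s'],np.round(s['position'],4),np.round(s['tcp_rot'],3).tolist(),'F',np.round(s['force'],1),np.round(s['joint_positions'],1),s['opening'])
E
python3 - <<'E'
from h import *
plan([tcp('r',.14,.22,0,False),tcp('r',.14,.20,40,False)],dmax=.04,amax=8)
E
```

```text
25 rows, end [0.471 0.115 0.2  ]
[[[0.0, 0.0, 5.9, -2.78, -2.53, 0.02, -1.0], [0.0, 0.0, 5.9, -3.03, -2.23, 0.02, -1.0], [0.0, 0.0, 5.9, -3.24, -1.9, 0.02, -1.0], [0.0, 0.0, 5.9, -3.42, -1.56, 0.02, -1.0], [0.0, 0.0, 5.9, -3.56, -1.2, 0.02, -1.0]]]
[[[0.0, 0.0, 5.9, -3.67, -0.83, 0.02, -1.0], [0.0, 0.0, 5.9, -3.73, -0.45, 0.01, -1.0], [0.0, 0.0, 5.9, -3.76, -0.06, 0.02, -1.0], [0.0, 0.0, 5.9, -3.75, 0.33, 0.01, -1.0], [0.0, 0.0, 5.9, -3.69, 0.71, 0.02, -1.0]]]
[[[0.0, 0.0, 5.8, -3.6, 1.08, 0.01, -1.0], [0.0, 0.0, 5.9, -3.48, 1.44, 0.02, -1.0], [0.0, 0.0, 5.8, -3.31, 1.79, 0.01, -1.0], [0.0, 0.0, 5.9, -3.11, 2.12, 0.02, -1.0], [0.0, 0.0, 5.8, -2.87, 2.43, 0.01, -1.0]]]
[[[0.0, 6.7, 0.0, 0.0, 0.0, 0.33, -1.0], [0.0, 6.7, 0.0, -0.04, 0.0, 0.33, -1.0], [0.0, 6.7, 0.0, -0.08, 0.0, 0.33, -1.0], [0.0, 6.6, 0.0, -0.11, 0.0, 0.31, -1.0], [0.0, 6.7, 0.0, -0.15, 0.0, 0.3, -1.0]]]
[[[0.0, 6.6, 0.0, -0.19, 0.0, 0.28, -1.0], [0.0, 0.0, 0.0, 0.0, 0.0, 0.0, -1.0], [0.0, 0.0, 0.0, 0.0, 0.0, 0.0, -1.0], [0.0, 0.0, 0.0, 0.0, 0.0, 0.0, -1.0], [0.0, 0.0, 0.0, 0.0, 0.0, 0.0, -1.0]]]
```

{"op": "send_rows", "data": {
  "moves": [
    [[0,0,5.9,-2.78,-2.53,0.02,-1],[0,0,5.9,-3.03,-2.23,0.02,-1],[0,0,5.9,-3.24,-1.9,0.02,-1],[0,0,5.9,-3.42,-1.56,0.02,-1],[0,0,5.9,-3.56,-1.2,0.02,-1]]
  ]
}}

```text
time_s: 2.1
position: [0.2777, 0.4361, 0.2217]
tcp_rot: [[-0.688, 0.725, 0.0], [0.725, 0.688, 0.0], [-0.0, 0.001, -1.0]]
force: [0.8, -0.2, 0.2]
opening: 0.631
```

{"op": "send_rows", "data": {
  "moves": [
    [[0,0,5.9,-3.67,-0.83,0.02,-1],[0,0,5.9,-3.73,-0.45,0.01,-1],[0,0,5.9,-3.76,-0.06,0.02,-1],[0,0,5.9,-3.75,0.33,0.01,-1],[0,0,5.9,-3.69,0.71,0.02,-1]]
  ]
}}

```text
time_s: 2.6
position: [0.3747, 0.2749, 0.221]
tcp_rot: [[-0.242, 0.97, 0.001], [0.97, 0.242, 0.0], [0.0, 0.001, -1.0]]
force: [0.6, 0.1, 0.3]
opening: 0.171
```

{"op": "send_rows", "data": {
  "moves": [
    [[0,0,5.8,-3.6,1.08,0.01,-1],[0,0,5.9,-3.48,1.44,0.02,-1],[0,0,5.8,-3.31,1.79,0.01,-1],[0,0,5.9,-3.11,2.12,0.02,-1],[0,0,5.8,-2.87,2.43,0.01,-1]]
  ]
}}

```text
time_s: 3.1
position: [0.4715, 0.1134, 0.2203]
tcp_rot: [[0.263, 0.965, 0.001], [0.965, -0.263, 0.0], [0.0, 0.001, -1.0]]
force: [0.5, 1.0, -1.2]
opening: 0.004
```

{"op": "send_rows", "data": {
  "moves": [
    [[0,6.7,0,0,0,0.33,-1],[0,6.7,0,-0.04,0,0.33,-1],[0,6.7,0,-0.08,0,0.33,-1],[0,6.6,0,-0.11,0,0.31,-1],[0,6.7,0,-0.15,0,0.3,-1]]
  ]
}}

```text
time_s: 3.6
position: [0.4715, 0.1143, 0.2042]
tcp_rot: [[0.214, 0.966, 0.146], [0.805, -0.259, 0.534], [0.554, 0.004, -0.833]]
force: [-0.3, -0.3, 0.3]
opening: 0.007
```

{"op": "send_rows", "data": {
  "moves": [
    [[0,6.6,0,-0.19,0,0.28,-1],[0,0,0,0,0,0,-1],[0,0,0,0,0,0,-1],[0,0,0,0,0,0,-1],[0,0,0,0,0,0,-1]]
  ]
}}

```text
time_s: 4.1
position: [0.4709, 0.1156, 0.2007]
tcp_rot: [[0.195, 0.967, 0.166], [0.742, -0.256, 0.62], [0.642, 0.002, -0.767]]
force: [0.3, 0.4, 0.3]
opening: 0.008
```

Run:
```python
from h import *
st()
P,Rm=tcp('r',.14,.20,40,False); print(P,np.round(Rm,3).tolist())
s=readout.read_state(); m=camera_model('wrist'); im=capture('wrist'); s2=capture('side')
H,u,_=frame('r',0); 
pts=[H+[0,0,.062],H+.069*u+[0,0,.0615]]
for p in proj(m,np.array(pts)): cv2.circle(im,tuple(int(v) for v in p),3,(0,0,255),1)
cv2.imwrite('pics/w1.png',np.hstack([im,s2[80:,:384] if 0 else cv2.resize(s2,(288,216))[0:216].repeat(1,0)]) if 0 else im)
cv2.imwrite('pics/s1.png',s2)
plan([tcp('r',.105,.0482,40),*arc('r',40,-10,-10,1,.006,.006)],dmax=.03)
```

```text
4.1 [0.4709 0.1156 0.2007] [[0.195, 0.967, 0.166], [0.742, -0.256, 0.62], [0.642, 0.002, -0.767]] F [0.3 0.4 0.3] [-25.   24.8 115.1  47.5  59.1 -42.4] 0.008190799103607352
[0.47076533 0.11477038 0.2       ] [[0.198, 0.966, 0.166], [0.74, -0.259, 0.621], [0.643, 0.0, -0.766]]
10 rows, end [0.489 0.183 0.042]
[[[0.0, 0.0, 0.0, -1.35, 0.0, 2.31, -1.0], [0.0, 0.0, 0.0, -1.35, 0.0, 2.31, -1.0], [0.0, 0.0, 0.0, -1.35, 0.0, 2.32, -1.0], [0.0, 0.0, 0.1, -1.35, 0.0, 2.31, -1.0], [0.0, 0.0, 0.0, -1.36, 0.0, 2.32, -1.0]]]
[[[0.0, 0.1, 0.1, -1.35, 0.0, 2.31, -1.0], [0.0, 0.0, 0.0, 1.66, 0.0, 1.4, -1.0], [0.0, 0.0, 0.0, 1.65, 0.0, 1.4, -1.0], [0.0, 0.0, 0.0, 0.0, 0.0, 0.0, -1.0], [0.0, 0.0, 0.0, 0.0, 0.0, 0.0, -1.0]]]
```

View pics/w1.png

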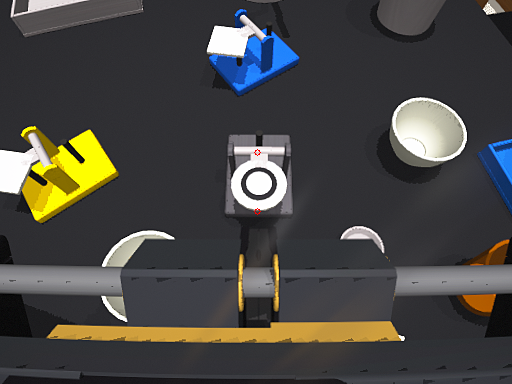

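View pics/s1.png

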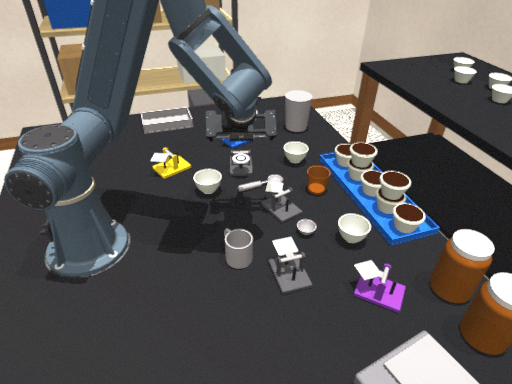

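The wrist view shows the projected hinge (258,152) on the hinge bar and the projected edge (258,211) within about 2 mm of the disc's lower rim. The pose is confirmed, so I'll go under the edge.

{"op": "send_rows", "data": {
  "moves": [
    [[0,0,0,-1.35,0,2.31,-1],[0,0,0,-1.35,0,2.31,-1],[0,0,0,-1.35,0,2.32,-1],[0,0,0,-1.35,0,2.31,-1],[0,0,0,-1.36,0,2.32,-1]]
  ]
}}

```text
time_s: 4.7
position: [0.4771, 0.1371, 0.0672]
tcp_rot: [[0.196, 0.966, 0.166], [0.741, -0.257, 0.62], [0.642, 0.002, -0.767]]
force: [0.1, -0.2, 0.7]
opening: 0.007
```

{"op": "send_rows", "data": {
  "moves": [
    [[0,0,0,-1.35,0,2.31,-1],[0,0,0,0,0,0,-1],[0,0,0,0.8,0,0.7,-1],[0,0,0,0.8,0,0.7,-1],[0,0,0,0,0,0,-1]]
  ]
}}

```text
time_s: 5.2
position: [0.4835, 0.163, 0.0426]
tcp_rot: [[0.194, 0.967, 0.166], [0.741, -0.256, 0.621], [0.643, 0.002, -0.766]]
force: [-0.8, -0.4, -0.3]
opening: 0.004
```

Run:
```python
from h import *
st()
H,u,_=frame('r',0); s=readout.read_state(); print('r',(s['position']-H)@u)
cv2.imwrite('pics/w2.png',capture('wrist'))
plan([*arc('r',40,-10,105,19,.006,.017)],dmax=.02)
```

```text
5.2 [0.4835 0.163  0.0426] [[0.194, 0.967, 0.166], [0.741, -0.256, 0.621], [0.643, 0.002, -0.766]] F [-0.8 -0.4 -0.3] [-18.4  45.8 118.3  69.   43.5 -66.7] 0.0038709614364258868
r 0.0901017348729115
20 rows, end [0.508 0.254 0.106]
[[[0.0, 0.0, 0.1, 0.82, 0.01, 0.72, -1.0], [0.0, 0.0, 0.1, 0.83, 0.0, 0.71, -1.0], [0.0, 0.0, 0.0, 0.41, 0.0, -0.57, -1.0], [0.0, 0.0, 0.0, 0.46, 0.0, -0.51, -1.0], [0.0, 0.0, 0.0, 0.52, 0.0, -0.45, -1.0]]]
[[[0.0, 0.0, 0.0, 0.55, 0.0, -0.39, -1.0], [0.0, 0.0, 0.0, 0.6, 0.0, -0.32, -1.0], [0.0, 0.0, 0.0, 0.61, 0.0, -0.25, -1.0], [0.0, 0.0, 0.0, 0.64, 0.0, -0.17, -1.0], [0.0, 0.0, 0.0, 0.64, 0.0, -0.11, -1.0]]]
[[[0.0, 0.0, 0.0, 0.65, 0.0, -0.03, -1.0], [0.0, 0.0, 0.0, 0.63, 0.0, 0.04, -1.0], [0.0, 0.0, 0.0, 0.62, 0.0, 0.11, -1.0], [0.0, 0.0, 0.0, 0.6, 0.0, 0.18, -1.0], [0.0, 0.0, 0.0, 0.57, 0.0, 0.24, -1.0]]]
[[[0.0, 0.0, 0.0, 0.53, 0.0, 0.3, -1.0], [0.0, 0.0, 0.0, 0.49, 0.0, 0.35, -1.0], [0.0, 0.0, 0.0, 0.45, 0.0, 0.4, -1.0], [0.0, 0.0, 0.0, 0.39, 0.0, 0.45, -1.0], [0.0, 0.0, 0.0, 0.33, 0.0, 0.48, -1.0]]]
```

View pics/w2.png

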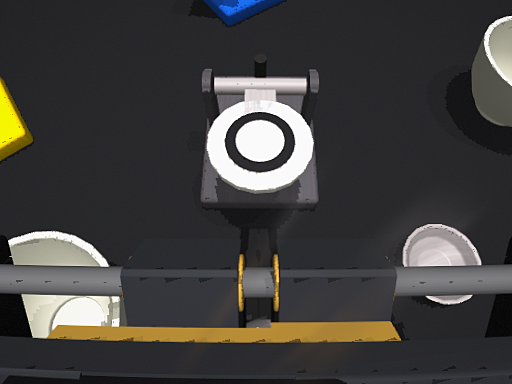

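The fingertips line up with the disc's centre and sit just outside its edge. I'll run the arc now.

{"op": "send_rows", "data": {
  "moves": [
    [[0,0,0,0.82,0,0.72,-1],[0,0,0,0.83,0,0.71,-1],[0,0,0,0.41,0,-0.57,-1],[0,0,0,0.46,0,-0.51,-1],[0,0,0,0.52,0,-0.45,-1]]
  ]
}}

```text
time_s: 5.75
position: [0.489, 0.1833, 0.0621]
tcp_rot: [[0.198, 0.966, 0.166], [0.74, -0.258, 0.621], [0.643, 0.0, -0.766]]
force: [-0.2, 0.1, -0.0]
opening: 0.001
```

{"op": "send_rows", "data": {
  "moves": [
    [[0,0,0,0.55,0,-0.39,-1],[0,0,0,0.6,0,-0.32,-1],[0,0,0,0.61,0,-0.25,-1],[0,0,0,0.64,0,-0.17,-1],[0,0,0,0,0,0,-1]]
  ]
}}

```text
time_s: 6.25
position: [0.4922, 0.1946, 0.0863]
tcp_rot: [[0.197, 0.966, 0.167], [0.74, -0.258, 0.621], [0.643, 0.001, -0.766]]
force: [0.0, -0.2, -1.2]
opening: 0.004
```

Run:
```python
from h import *
st()
cv2.imwrite('pics/w3.png',np.vstack([capture('wrist')[:260],capture('side')[100:300]]))
```

```text
6.25 [0.4922 0.1946 0.0863] [[0.197, 0.966, 0.167], [0.74, -0.258, 0.621], [0.643, 0.001, -0.766]] F [ 0.  -0.2 -1.2] [-13.9  39.9 116.8  65.6  44.9 -56.1] 0.004148159696582818
```

View pics/w3.png

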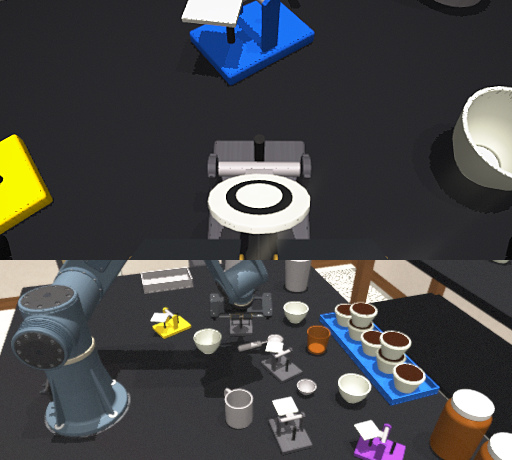

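The paddle is riding up on the fingertip, so I'll continue the arc and then back off.

{"op": "send_rows", "data": {
  "moves": [
    [[0,0,0,0.64,0,-0.11,-1],[0,0,0,0.65,0,-0.03,-1],[0,0,0,0.63,0,0.04,-1],[0,0,0,0.62,0,0.11,-1],[0,0,0,0.6,0,0.18,-1]]
  ]
}}

```text
time_s: 6.85
position: [0.4986, 0.2191, 0.1046]
tcp_rot: [[0.198, 0.966, 0.166], [0.74, -0.258, 0.621], [0.643, 0.0, -0.766]]
force: [-0.1, -0.7, -0.2]
opening: 0.007
```

{"op": "send_rows", "data": {
  "moves": [
    [[0,0,0,0.57,0,0.24,-1],[0,0,0,0.53,0,0.3,-1],[0,0,0,0.49,0,0.35,-1],[0,0,0,0.45,0,0.4,-1],[0,0,0,0.39,0,0.45,-1]]
  ]
}}

```text
time_s: 7.35
position: [0.5063, 0.2479, 0.1065]
tcp_rot: [[0.198, 0.966, 0.166], [0.74, -0.258, 0.621], [0.643, -0.0, -0.766]]
force: [1.0, 0.2, 0.7]
opening: 0.001
```

{"op": "send_rows", "data": {
  "moves": [
    [[0,0,0,0.33,0,0.48,-1],[0,0,0,0,0,0,-1],[0,0,0,0,0,0,-1],[0,0,0,0,0,0,-1],[0,0,0,0,0,0,-1]]
  ]
}}

```text
time_s: 7.85
position: [0.5077, 0.2525, 0.1049]
tcp_rot: [[0.198, 0.966, 0.166], [0.74, -0.259, 0.621], [0.643, -0.0, -0.766]]
force: [-0.3, 0.7, -0.6]
opening: 0.0
```

{"op": "send_rows", "data": {
  "moves": [
    [[0,0,0,0,0,-2,-1],[0,0,0,0,0,-3,-1],[0,0,0,0,0,-3,-1],[0,0,0,0,0,-3,-1],[0,0,0,0,0,-2,-1]]
  ]
}}

```text
time_s: 8.35
position: [0.4861, 0.1707, 0.2059]
tcp_rot: [[0.198, 0.966, 0.168], [0.74, -0.26, 0.62], [0.643, 0.001, -0.766]]
force: [0.0, 0.3, -0.8]
opening: 0.008
```

Run:
```python
from h import *
st()
cv2.imwrite('pics/w4.png',np.vstack([capture('wrist')[:300],capture('top')[120:280]]))
plan([tcp('d',.14,.21,0,False),tcp('d',.14,.20,40,False)],dmax=.04,amax=8)
```

```text
8.35 [0.4861 0.1707 0.2059] [[0.198, 0.966, 0.168], [0.74, -0.26, 0.62], [0.643, 0.001, -0.766]] F [ 0.   0.3 -0.8] [-17.2  24.7 113.6  50.6  56.2 -37. ] 0.0077466109036316766
15 rows, end [0.523 0.123 0.2  ]
[[[1.6, -5.6, -4.3, -0.37, 0.68, -0.38, -1.0], [1.6, -5.6, -4.2, -0.45, 0.63, -0.35, -1.0], [1.6, -5.5, -4.2, -0.53, 0.59, -0.32, -1.0], [1.6, -5.6, -4.3, -0.6, 0.54, -0.28, -1.0], [1.6, -5.5, -4.2, -0.67, 0.48, -0.24, -1.0]]]
[[[1.5, -5.6, -4.3, -0.72, 0.43, -0.18, -1.0], [1.6, -5.5, -4.2, -0.77, 0.36, -0.12, -1.0], [0.0, -6.7, 0.0, 0.0, 0.0, 0.17, -1.0], [0.0, -6.7, 0.0, 0.02, 0.0, 0.16, -1.0], [0.0, -6.7, 0.0, 0.04, 0.0, 0.16, -1.0]]]
[[[0.0, -6.6, 0.0, 0.06, 0.0, 0.16, -1.0], [0.0, -6.7, 0.0, 0.07, 0.0, 0.15, -1.0], [0.0, -6.6, 0.0, 0.09, 0.0, 0.14, -1.0], [0.0, 0.0, 0.0, 0.0, 0.0, 0.0, -1.0], [0.0, 0.0, 0.0, 0.0, 0.0, 0.0, -1.0]]]
```

View pics/w4.png

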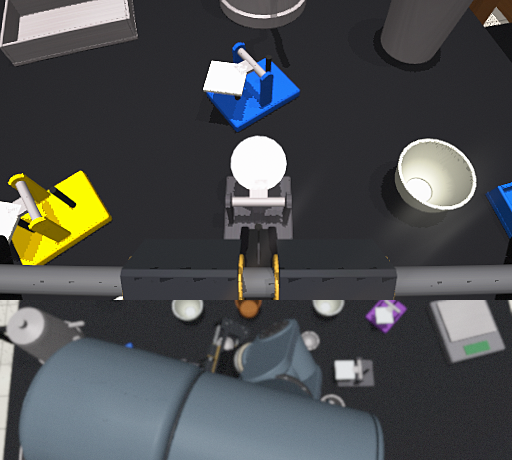

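The round tag now lies blank side up: a plain disc at (258,163), beyond its hinge. Moving on to the diamond tag.

{"op": "send_rows", "data": {
  "moves": [
    [[1.6,-5.6,-4.3,-0.37,0.68,-0.38,-1],[1.6,-5.6,-4.2,-0.45,0.63,-0.35,-1],[1.6,-5.5,-4.2,-0.53,0.59,-0.32,-1],[1.6,-5.6,-4.3,-0.6,0.54,-0.28,-1],[1.6,-5.5,-4.2,-0.67,0.48,-0.24,-1]]
  ]
}}

```text
time_s: 8.95
position: [0.5121, 0.1383, 0.2065]
tcp_rot: [[-0.136, 0.991, 0.007], [0.971, 0.132, 0.198], [0.195, 0.034, -0.98]]
force: [-0.0, -0.6, -0.6]
opening: 0.006
```

{"op": "send_rows", "data": {
  "moves": [
    [[1.5,-5.6,-4.3,-0.72,0.43,-0.18,-1],[1.6,-5.5,-4.2,-0.77,0.36,-0.12,-1],[0,-6.7,0,0,0,0.17,-1],[0,-6.7,0,0.02,0,0.16,-1],[0,-6.7,0,0.04,0,0.16,-1]]
  ]
}}

```text
time_s: 9.45
position: [0.5218, 0.1252, 0.2022]
tcp_rot: [[-0.263, 0.96, 0.092], [0.901, 0.279, -0.331], [-0.344, -0.004, -0.939]]
force: [0.1, 0.4, -0.2]
opening: 0.008
```

{"op": "send_rows", "data": {
  "moves": [
    [[0,-6.6,0,0.06,0,0.16,-1],[0,-6.7,0,0.07,0,0.15,-1],[0,-6.6,0,0.09,0,0.14,-1],[0,0,0,0,0,0,-1],[0,0,0,0,0,0,-1]]
  ]
}}

```text
time_s: 9.95
position: [0.5214, 0.1251, 0.1966]
tcp_rot: [[-0.22, 0.96, 0.173], [0.737, 0.28, -0.615], [-0.639, -0.008, -0.769]]
force: [0.8, 0.2, 0.4]
opening: 0.005
```

Run:
```python
from h import *
st()
P,Rm=tcp('d',.14,.20,40,False); print(P,np.round(Rm,3).tolist())
m=camera_model('wrist'); im=capture('wrist')
H,u,_=frame('d',0)
for p in proj(m,np.array([H+[0,0,.062],H+.074*u+[0,0,.0615]])): cv2.circle(im,tuple(int(v) for v in p),3,(0,0,255),1)
cv2.imwrite('pics/w5.png',im)
plan([tcp('d',.100,.0482,40),*arc('d',40,-10,-10,1,.006,.006)],dmax=.03)
```

```text
9.95 [0.5214 0.1251 0.1966] [[-0.22, 0.96, 0.173], [0.737, 0.28, -0.615], [-0.639, -0.008, -0.769]] F [0.8 0.2 0.4] [ 22.4  33.   96.1 -44.6  64.7  30.8] 0.004566892489158675
[0.52341077 0.12257664 0.2       ] [[-0.211, 0.961, 0.177], [0.736, 0.276, -0.618], [-0.643, 0.0, -0.766]]
10 rows, end [0.542 0.059 0.041]
[[[0.0, 0.0, 0.1, 1.21, 0.03, 2.36, -1.0], [0.0, -0.1, 0.0, 1.21, 0.02, 2.37, -1.0], [0.0, 0.0, 0.1, 1.21, 0.02, 2.36, -1.0], [0.0, -0.1, 0.0, 1.21, 0.02, 2.36, -1.0], [-0.1, 0.0, 0.1, 1.21, 0.02, 2.36, -1.0]]]
[[[0.0, -0.1, 0.0, 1.21, 0.02, 2.37, -1.0], [0.0, 0.0, 0.0, -1.25, 0.0, 1.11, -1.0], [0.0, 0.0, 0.0, -1.25, 0.0, 1.11, -1.0], [0.0, 0.0, 0.0, 0.0, 0.0, 0.0, -1.0], [0.0, 0.0, 0.0, 0.0, 0.0, 0.0, -1.0]]]
```

View pics/w5.png

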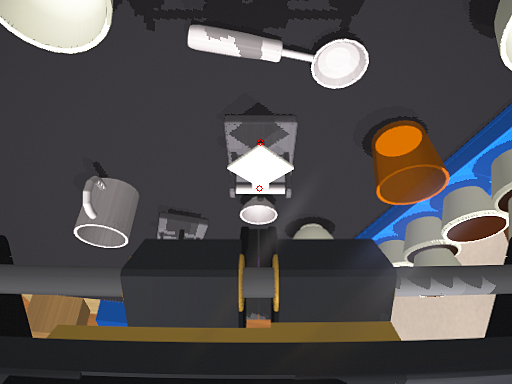

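Run:
```python
from h import *
s=readout.read_state(); m=np.array(camera_model('wrist')['pose']); print(np.round((m[:3,3]-s['position'])@np.array(s['tcp_rot']),3))
P,Rm=tcp('d',.100,.0482,40); print('cam at insert',P+Rm@((m[:3,3]-s['position'])@np.array(s['tcp_rot'])))
```

```text
[ 0.076  0.    -0.162]
cam at insert [0.48771676 0.24738657 0.11740583]
```

The overlay matches the diamond tag: hinge (259,188) and tip (260,143). But in this posture the wrist camera would hang only 45 mm above the round tag. I'll turn the tool half round so the camera is on the upper side.

{"op": "send_rows", "data": {
  "moves": [
    [[0,0,-7.2,0,0,0,-1],[0,0,-7.2,0,0,0,-1],[0,0,-7.2,0,0,0,-1],[0,0,-7.2,0,0,0,-1],[0,0,-7.2,0,0,0,-1]]
  ]
}}

```text
time_s: 10.5
position: [0.5227, 0.1233, 0.199]
tcp_rot: [[-0.741, 0.648, 0.174], [0.433, 0.66, -0.615], [-0.514, -0.38, -0.769]]
force: [0.2, 0.7, 0.1]
opening: 0.005
```

{"op": "send_rows", "data": {
  "moves": [
    [[0,0,-7.2,0,0,0,-1],[0,0,-7.2,0,0,0,-1],[0,0,-7.2,0,0,0,-1],[0,0,-7.2,0,0,0,-1],[0,0,-7.2,0,0,0,-1]]
  ]
}}

```text
time_s: 11.0
position: [0.5227, 0.1232, 0.199]
tcp_rot: [[-0.981, 0.089, 0.174], [-0.038, 0.788, -0.615], [-0.192, -0.609, -0.769]]
force: [0.0, 0.4, -0.6]
opening: 0.004
```

{"op": "send_rows", "data": {
  "moves": [
    [[0,0,-7.2,0,0,0,-1],[0,0,-7.2,0,0,0,-1],[0,0,-7.2,0,0,0,-1],[0,0,-7.2,0,0,0,-1],[0,0,-7.2,0,0,0,-1]]
  ]
}}

```text
time_s: 11.5
position: [0.5227, 0.1232, 0.199]
tcp_rot: [[-0.846, -0.504, 0.174], [-0.494, 0.615, -0.615], [0.203, -0.606, -0.769]]
force: [0.6, 0.4, -0.7]
opening: 0.006
```

{"op": "send_rows", "data": {
  "moves": [
    [[0,0,-7.2,0,0,0,-1],[0,0,-7.2,0,0,0,-1],[0,0,-7.2,0,0,0,-1],[0,0,-7.2,0,0,0,-1],[0,0,-7.2,0,0,0,-1]]
  ]
}}

```text
time_s: 12.0
position: [0.5227, 0.1232, 0.199]
tcp_rot: [[-0.388, -0.905, 0.174], [-0.761, 0.208, -0.615], [0.52, -0.371, -0.769]]
force: [-0.6, 0.3, -0.2]
opening: 0.002
```

{"op": "send_rows", "data": {
  "moves": [
    [[0,0,-7.2,0,0,0,-1],[0,0,-7.2,0,0,0,-1],[0,0,-7.2,0,0,0,-1],[0,0,-7.2,0,0,0,-1],[0,0,-7.2,0,0,0,-1]]
  ]
}}

```text
time_s: 12.5
position: [0.5227, 0.1232, 0.199]
tcp_rot: [[0.218, -0.96, 0.174], [-0.738, -0.279, -0.615], [0.639, 0.006, -0.769]]
force: [-0.3, 0.1, -0.4]
opening: 0.003
```

Run:
```python
from h import *
st()
P,Rm=tcp('d',.14,.20,40,False,-1); print(P,np.round(Rm,3).tolist())
plan([tcp('d',.100,.0482,40,sg=-1)],dmax=.03)
```

```text
12.5 [0.5227 0.1232 0.199 ] [[0.218, -0.96, 0.174], [-0.738, -0.279, -0.615], [0.639, 0.006, -0.769]] F [-0.3  0.1 -0.4] [  22.1   32.8   96.   -44.6   64.7 -149.4] 0.002956845372679935
[0.52341077 0.12257664 0.2       ] [[0.211, -0.961, 0.177], [-0.736, -0.276, -0.618], [0.643, -0.0, -0.766]]
10 rows, end [0.532 0.091 0.042]
[[[0.0, 0.0, 0.1, -1.24, -0.02, 2.37, -1.0], [0.0, 0.1, 0.1, -1.24, -0.02, 2.37, -1.0], [0.0, 0.0, 0.0, -1.24, -0.02, 2.37, -1.0], [0.0, 0.1, 0.1, -1.25, -0.01, 2.36, -1.0], [0.1, 0.0, 0.0, -1.25, -0.01, 2.36, -1.0]]]
[[[0.0, 0.1, 0.1, -1.24, -0.02, 2.37, -1.0], [0.0, 0.0, 0.0, 0.0, 0.0, 0.0, -1.0], [0.0, 0.0, 0.0, 0.0, 0.0, 0.0, -1.0], [0.0, 0.0, 0.0, 0.0, 0.0, 0.0, -1.0], [0.0, 0.0, 0.0, 0.0, 0.0, 0.0, -1.0]]]
```

{"op": "send_rows", "data": {
  "moves": [
    [[0,0,0.1,-1.24,-0.02,2.37,-1],[0,0.1,0.1,-1.24,-0.02,2.37,-1],[0,0,0,-1.24,-0.02,2.37,-1],[0,0.1,0.1,-1.25,-0.01,2.36,-1],[0,0,0,-1.25,-0.01,2.36,-1]]
  ]
}}

```text
time_s: 13.0
position: [0.5314, 0.0962, 0.0674]
tcp_rot: [[0.207, -0.962, 0.175], [-0.738, -0.271, -0.617], [0.642, -0.002, -0.767]]
force: [-0.3, -0.4, -0.5]
opening: 0.009
```

{"op": "send_rows", "data": {
  "moves": [
    [[0,0.1,0.1,-1.24,-0.02,2.37,-1],[0,0,0,0,0,0,-1],[0,0,0,0,0,0,-1],[0,0,0,0,0,0,-1],[0,0,0,0,0,0,-1]]
  ]
}}

```text
time_s: 13.5
position: [0.5331, 0.0922, 0.043]
tcp_rot: [[0.206, -0.962, 0.178], [-0.736, -0.273, -0.619], [0.644, -0.003, -0.765]]
force: [-0.5, 1.1, 0.0]
opening: 0.004
```

Run:
```python
from h import *
st()
cv2.imwrite('pics/w6.png',capture('wrist'))
plan([*arc('d',40,-10,105,19,.006,.020,sg=-1)],dmax=.02)
```

```text
13.5 [0.5331 0.0922 0.043 ] [[0.206, -0.962, 0.178], [-0.736, -0.273, -0.619], [0.644, -0.003, -0.765]] F [-0.5  1.1  0. ] [  18.9   47.7  100.5  -56.3   50.7 -132.5] 0.003656487311244572
20 rows, end [ 0.563 -0.016  0.108]
[[[0.0, -0.1, -0.1, 1.26, 0.04, 1.17, -1.0], [0.0, 0.0, -0.1, 1.27, 0.03, 1.18, -1.0], [0.0, 0.0, 0.0, 0.45, 0.0, -0.61, -1.0], [0.0, 0.0, 0.0, 0.52, 0.0, -0.54, -1.0], [0.0, 0.0, 0.0, 0.56, 0.0, -0.48, -1.0]]]
[[[0.0, 0.0, 0.0, 0.61, 0.0, -0.4, -1.0], [0.0, 0.0, 0.0, 0.64, 0.0, -0.33, -1.0], [0.0, 0.0, 0.0, 0.66, 0.0, -0.25, -1.0], [0.0, 0.0, 0.0, 0.68, 0.0, -0.18, -1.0], [0.0, 0.0, 0.0, 0.69, 0.0, -0.1, -1.0]]]
[[[0.0, 0.0, 0.0, 0.69, 0.0, -0.01, -1.0], [0.0, 0.0, 0.0, 0.67, 0.0, 0.05, -1.0], [0.0, 0.0, 0.0, 0.66, 0.0, 0.14, -1.0], [0.0, 0.0, 0.0, 0.63, 0.0, 0.2, -1.0], [0.0, 0.0, 0.0, 0.59, 0.0, 0.27, -1.0]]]
[[[0.0, 0.0, 0.0, 0.55, 0.0, 0.32, -1.0], [0.0, 0.0, 0.0, 0.51, 0.0, 0.39, -1.0], [0.0, 0.0, 0.0, 0.45, 0.0, 0.43, -1.0], [0.0, 0.0, 0.0, 0.4, 0.0, 0.47, -1.0], [0.0, 0.0, 0.0, 0.33, 0.0, 0.51, -1.0]]]
```

View pics/w6.png

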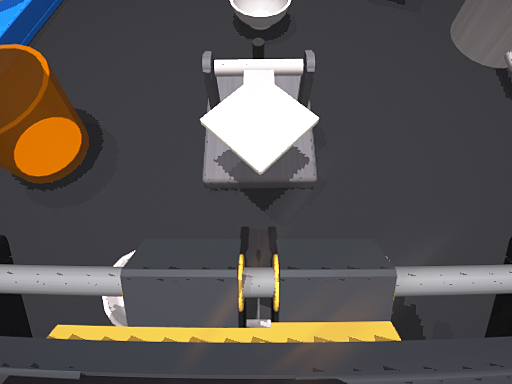

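The fingers line up with the diamond's corner at (260,172). Running the arc, then retracting.

{"op": "send_rows", "data": {
  "moves": [
    [[0,0,-0.1,1.26,0.04,1.17,-1],[0,0,-0.1,1.27,0.03,1.18,-1],[0,0,0,0.45,0,-0.61,-1],[0,0,0,0.52,0,-0.54,-1],[0,0,0,0.56,0,-0.48,-1]]
  ]
}}

```text
time_s: 14.05
position: [0.5415, 0.0582, 0.0631]
tcp_rot: [[0.211, -0.961, 0.177], [-0.735, -0.276, -0.619], [0.644, 0.001, -0.765]]
force: [0.4, -0.3, -0.7]
opening: 0.001
```

{"op": "send_rows", "data": {
  "moves": [
    [[0,0,0,0.61,0,-0.4,-1],[0,0,0,0.64,0,-0.33,-1],[0,0,0,0.66,0,-0.25,-1],[0,0,0,0.68,0,-0.18,-1],[0,0,0,0.69,0,-0.1,-1]]
  ]
}}

```text
time_s: 14.55
position: [0.5461, 0.0408, 0.0933]
tcp_rot: [[0.211, -0.961, 0.176], [-0.735, -0.275, -0.62], [0.644, 0.002, -0.765]]
force: [0.1, 0.4, -0.4]
opening: 0.008
```

{"op": "send_rows", "data": {
  "moves": [
    [[0,0,0,0.69,0,-0.01,-1],[0,0,0,0.67,0,0.05,-1],[0,0,0,0.66,0,0.14,-1],[0,0,0,0.63,0,0.2,-1],[0,0,0,0.59,0,0.27,-1]]
  ]
}}

```text
time_s: 15.05
position: [0.5541, 0.0126, 0.1088]
tcp_rot: [[0.211, -0.961, 0.176], [-0.735, -0.275, -0.62], [0.644, 0.002, -0.765]]
force: [-0.3, -0.2, 0.3]
opening: 0.003
```

{"op": "send_rows", "data": {
  "moves": [
    [[0,0,0,0.55,0,0.32,-1],[0,0,0,0.51,0,0.39,-1],[0,0,0,0.45,0,0.43,-1],[0,0,0,0.4,0,0.47,-1],[0,0,0,0.33,0,0.51,-1]]
  ]
}}

```text
time_s: 15.55
position: [0.5626, -0.0169, 0.1067]
tcp_rot: [[0.211, -0.961, 0.176], [-0.735, -0.275, -0.62], [0.644, 0.002, -0.765]]
force: [-0.9, -0.2, -0.1]
opening: 0.006
```

{"op": "send_rows", "data": {
  "moves": [
    [[0,0,0,0,0,0,-1],[0,0,0,0,0,0,-1],[0,0,0,0,0,-2,-1],[0,0,0,0,0,-3,-1],[0,0,0,0,0,-3,-1]]
  ]
}}

```text
time_s: 16.05
position: [0.5477, 0.0338, 0.1682]
tcp_rot: [[0.212, -0.962, 0.175], [-0.735, -0.275, -0.62], [0.644, 0.003, -0.765]]
force: [-0.4, 1.1, 1.1]
opening: 0.002
```

{"op": "send_rows", "data": {
  "moves": [
    [[0,0,0,0,0,-3,-1],[0,0,0,0,0,-3,-1],[0,0,0,0,0,-2,-1],[0,0,0,0,0,0,-1],[0,0,0,0,0,0,-1]]
  ]
}}

```text
time_s: 16.55
position: [0.534, 0.083, 0.229]
tcp_rot: [[0.212, -0.961, 0.176], [-0.735, -0.276, -0.62], [0.644, 0.002, -0.765]]
force: [-0.2, 0.6, 0.2]
opening: 0.01
```

Run:
```python
from h import *
st()
cv2.imwrite('pics/w7.png',np.vstack([capture('wrist')[:300],capture('side')[80:300]]))
```

```text
16.55 [0.534 0.083 0.229] [[0.212, -0.961, 0.176], [-0.735, -0.276, -0.62], [0.644, 0.002, -0.765]] F [-0.2  0.6  0.2] [  18.    29.7   96.3  -45.5   64.5 -153.8] 0.010328554131359236
```

View pics/w7.png

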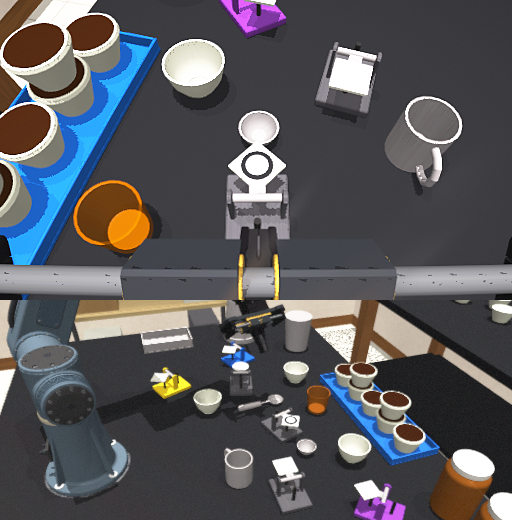

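The diamond tag now shows its ring, level at (257,165). The round and square tags are blank side up. One numeric check that nothing shifted, then I'll hand in.

Run:
```python
from h import *
m=camera_model('wrist'); H,u,_=frame('d',0); print('hinge px',proj(m,[H+[0,0,.062]]),'new tip px',proj(m,[H-.074*u+[0,0,.0615]]))
capture('side')
for t in ["round_tag","diamond_tag","square_tag_hinge","bean_dish","spoon","bowl_a","steel_mug","glass_cup"]:
    print(t,[(round(d['p'],2),np.round(d['location'],3).tolist()) for d in spot_in('side',t)][:5])
bot.hand_in(); st()
```

```text
hinge px [[256.4016939  198.12427017]] new tip px [[256.44478203 141.85026133]]
round_tag [(0.7, [0.508, 0.253, 0.016]), (0.43, [0.366, 0.168, 0.032]), (0.29, [0.567, -0.046, 0.065]), (0.29, [0.597, -0.12, 0.01])]
diamond_tag [(0.9, [0.538, 0.421, 0.015]), (0.79, [0.253, 0.298, 0.012]), (0.68, [0.666, -0.379, 0.017]), (0.65, [0.561, -0.031, 0.012]), (0.5, [0.378, -0.182, 0.048])]
square_tag_hinge [(0.61, [0.483, -0.261, 0.012]), (0.25, [0.502, 0.25, 0.015])]
bean_dish [(0.63, [0.6, -0.12, 0.012])]
spoon [(0.67, [0.536, 0.118, 0.013])]
bowl_a [(0.92, [0.712, 0.243, 0.041]), (0.65, [0.712, -0.177, 0.041]), (0.57, [0.363, 0.167, 0.034])]
steel_mug [(0.76, [0.378, -0.186, 0.047])]
glass_cup [(0.77, [0.709, 0.04, 0.046])]
the job is handed in; nothing more can be done
the job is handed in; nothing more can be done
```

I pushed the round tag over its hinge so it lies level with its blank face up, then did the same to the diamond tag so its ring mark is up. I then drew the arm clear and handed in at about 17 s of the 50 s allowed. Both were flipped with the closed, tilted fingertips from under the overhanging edge, and the force readings between moves stayed around 1 N.

**Last checks:**
- **Tags:** the pictures show the round tag blank side up, the diamond ring up and the square tag still blank side up.
- **Diamond stand:** its hinge and the new position of the paddle tip show where they should be in the picture, within a few pixels, so the stand did not move noticeably.
- **Tableware:** the bowls, cup, mug, dish and spoon were found within about 7 mm of their starting positions.
- **Round and diamond stands:** the network's positions shifted by about 27 mm for the round tag and 18 mm for the diamond. I put that down to the paddle now covering the other side of each stand. I did not re-measure the round stand's pose on its own.

No check failed. The hand-in gave no verdict, and the joint angles could only be judged from the pictures.

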